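Set out the stepped counter display by height

TASK

Set out the counter display: stand the spray can, the glue stick, the paint jar and the ink bottle that stand in front of the oak strip upright on the four round cork mats of the strip, one in the middle of each mat, in order of height. The tallest goes beside the tall end panel, and they step down to the shortest beside the low end panel.

Things in the scene. Friction and masses are not known exactly. Their poses are not given: they have to be found in the camera images.
- can_mid (a point): slim spray can with a white cap and a dark blue and white body, 53 mm in diameter, 172 mm tall (straight body up to 140 mm, above it the cap of 48 mm diameter), 0.2 to 0.4 kg. Best held high, about 40 mm below its top, so that the palm stays clear of the cap; starts upright on the worktop in the line on the robot's side of the strip. This point is its centre, half-way up; z is its upright axis
- stick_mid (a point): glue stick, a narrow yellow cylinder with a black cap, 27 mm in diameter, 94 mm tall, about 35 g; starts upright on the worktop in the line on the robot's side of the strip. This point is its centre, half-way up; z is its upright axis
- jar_mid (a point): squat round paint jar with a teal screw lid, 62 mm in diameter, 72 mm tall (lid from 55 mm up, 60 mm in diameter), about 0.12 kg. The jar meant stands alone near the strip, not among any stock at the right-hand end of the counter; starts upright on the worktop in the line on the robot's side of the strip. This point is its centre, half-way up; z is its upright axis
- ink_mid (a point): small square dark ink bottle with a round black cap, body 46 x 46 mm and 36 mm high, above it a neck and, from 41 mm up, the cap of 34 mm diameter, 57 mm tall in all, about 0.11 kg; starts upright on the worktop in the line on the robot's side of the strip. This point is its centre, half-way up; z is its upright axis, x and y stand square to the body's sides
- mat_1: round cork mat, 66 mm across, 2 mm thick, fixed on the oak strip; its cork top is 12 mm above the worktop. Origin: in the middle of the mat at worktop level (z = 0, 12 mm below the cork). The mats stand 100 mm apart centre to centre in one straight row, mat_1 to mat_4 in that order along the strip; they all look alike. Its y axis runs along the row, towards mat_1 from mat_4; z up
- mat_2: round cork mat, 66 mm across, 2 mm thick, fixed on the oak strip; its cork top is 12 mm above the worktop. Origin: in the middle of the mat at worktop level (z = 0, 12 mm below the cork). The mats stand 100 mm apart centre to centre in one straight row, mat_1 to mat_4 in that order along the strip; they all look alike. Its y axis runs along the row, towards mat_1 from mat_4; z up
- mat_3: round cork mat, 66 mm across, 2 mm thick, fixed on the oak strip; its cork top is 12 mm above the worktop. Origin: in the middle of the mat at worktop level (z = 0, 12 mm below the cork). The mats stand 100 mm apart centre to centre in one straight row, mat_1 to mat_4 in that order along the strip; they all look alike. Its y axis runs along the row, towards mat_1 from mat_4; z up
- mat_4: round cork mat, 66 mm across, 2 mm thick, fixed on the oak strip; its cork top is 12 mm above the worktop. Origin: in the middle of the mat at worktop level (z = 0, 12 mm below the cork). The mats stand 100 mm apart centre to centre in one straight row, mat_1 to mat_4 in that order along the strip; they all look alike. Its y axis runs along the row, towards mat_1 from mat_4; z up
- tall_panel: oak end panel across one end of the strip, 75 mm wide, 16 mm thick, 120 mm tall above the worktop, fixed. Origin: centre of its foot, at worktop level, 73.5 mm beyond the centre of the end mat beside it. It may stand at either end of the row (beyond mat_1 or beyond mat_4). Its y axis runs along the row
- low_panel: oak end panel across one end of the strip, 75 mm wide, 16 mm thick, 30 mm tall above the worktop, fixed. Origin: centre of its foot, at worktop level, 73.5 mm beyond the centre of the end mat beside it. It may stand at either end of the row (beyond mat_1 or beyond mat_4). Its y axis runs along the row
Not all that is in view belongs to the job. Leave any green look-alike of the part that bears can_mid alone. What is shaped like the part that bears jar_mid but green is not meant.

How it is judged:
By the outcome, as a careful person would: the job done as asked, in the order asked, and still so for the second after the job is handed in, with the robot touching nothing.
It also fails if it takes over 109 s, if anything falls off the work surface, if the arm or the gripper's body presses on something with over 40 N, if the wrist force passes 120 N, or if a joint passes its speed limit or range.

ROBOT

A 7-joint arm with a two-finger parallel gripper is mounted at the origin on a cart in front of the work surface, level with it; the furniture and walls round the work are solid. World frame = base frame: x ahead of the robot, y to its left, z up, the work surface at z = 0. Lengths are in m, angles in rad, forces in N, time in s.
With the tool pointing down it reaches from about 0.425 to 0.875 m from the base axis. Payload 4.7 kg.
Tool frame: the origin (TCP) lies midway between the tips of the shut fingers; the grasp point (between the pads) lies 19 mm behind it (ctrl.grip_depth is the distance from the TCP to the grasp point, in m); z points along the fingers, y is the direction in which the jaws open and shut (so a half turn about z gives the same grasp; the last joint's range is limited). The gripper opens to 87 mm and grips with 3 to 60 N. Pads are 19 mm wide; open, the fingers measure 117 mm over their backs; the gripper's body (75 mm by 190 mm) begins 51 mm behind the grasp point.
Start: joints at [1.195, 0.321, -0.07, 1.45, 0.023, 1.371, -0.057], TCP at [0.247, -0.601, 0.223] pointing down, gripper open.
Joint ranges: [-2.86, 2.86], [-0.3, 2.09], [-1.38, 1.24], [0.06, 2.45], [-1.56, 4.7], [0.09, 2.05], [-2.69, 2.69]. Speed limits (rad/s): [2.57, 2.57, 3.14, 3.14, 3.14, 3.14, 3.14].

INTERFACE

Orientations are given as a rotation vector (axis times angle).
In Python, from bench import ctrl gives the robot as it stands. The module is installed in compiled form; this text tells all that it offers.
- The arm moves only by the shell command python3 -m inch 'ROWS' [FORCE]. ROWS is JSON, a list of rows, each a list of 5 numbers: the opening, from -1 (shut) to 1 (fully open), so that 0 is half open, then the shift along the tool's x, y, z in mm, then the turn about the tool's z in rad. In form: [[fingers, tx, ty, tz, twist], ...]. A call has 1 to 5 rows; each row shifts and turns the pose as measured when the row begins, along the tool's axes as they then stand; what a row does not reach is not made up. A row lasts 1/8 s, in which the tool goes at most 62.5 mm and 10.7 degrees, less where a joint would pass 70% of its speed; a pose out of reach is approached as far as the arm can. A call is refused whole if a number of a shift passes 62.5 or a number of a turn 0.188, either way. A call with a gripper value outside its range is refused whole. The fingers move at their own pace and stop on an object; FORCE is the grip in N (left out, the last holds). Time passes only in rows, so rows that do not move let the fingers close. It gives the time, the measured TCP pose, the force and the opening at its end, in the units of the state.
- ctrl.get_state(): the state, without advancing time (a new reading comes with each control period).
- ctrl.get_image(name): name is "side" or "top"; returns a dict with "color" (384x512x3 uint8, red, green, blue), "range_z" (384x512 float32, m along the optical axis (not along the pixel's ray), 0 where there is no reading), "K" (3x3 intrinsics, pixels), "R" (3x3) and "t" (3): a world point X has camera coordinates R X + t. Camera axes: x right, y down, z forward; pixel columns grow to the right and rows downward; lengths in m; the calibration is good to about 2 mm. A picture is of the moment at which its call begins.
- ctrl.close_job(): hands the job in, once; it reports no verdict.
The state is a dict: "time": time; "joint_positions": joint angles; "qd": joint speeds; "joint_torque": joint torques, N m; "position": TCP position; "tool_rot": TCP orientation; "ft_force": force on the tool from outside, world axes, zero at the start; "torque": the same for the moment, N m; "grip_width": opening from 0.0 (shut) to 1.0 (fully open).
Only numpy, scipy, OpenCV 4.12 (cv2) and the standard library are available. Lean on these libraries where they do the work, as an engineer would, in place of code of your own. Each camera call takes 0.05 s, during which the arm holds its last target. There are 200 camera calls.

## Working session

There is one attempt and no reset: what is moved stays moved. The work goes in short steps, Python scripts to look and compute and a shell command to move; the robot and the scene stay as the last step left them, time stands still between calls to the robot, and variables do not carry over. Pictures are saved under pics/ and viewed, about 12 in all and at most 16, crops included, and the job is handed in when it is done.

```bash
mkdir -p pics; python3 - <<'E'
from bench import ctrl
import cv2
for n in("top","side"):
    d=ctrl.get_image(n); cv2.imwrite(f"pics/{n}0.png",d["color"][:,:,::-1])
    print(n,d["K"].round(1).tolist(),d["R"].round(3).tolist(),d["t"].round(3).tolist())
s=ctrl.get_state();print(s["time"],s["position"],s["tool_rot"],s["grip_width"],ctrl.grip_depth)
E
```

```text
top [[385.3, 0.0, 260.1], [0.0, 385.3, 196.0], [0.0, 0.0, 1.0]] [[0.009, -1.0, -0.009], [-0.995, -0.008, -0.097], [0.096, 0.01, -0.995]] [-0.134, 0.628, 1.028]
side [[423.2, 0.0, 258.2], [0.0, 423.2, 196.4], [0.0, 0.0, 1.0]] [[0.999, 0.048, 0.007], [0.032, -0.546, -0.837], [-0.037, 0.836, -0.547]] [-0.619, -0.023, 1.204]
0.1 [ 0.24676741 -0.60079276  0.22156424] [-3.08046757e+00 -6.08118312e-01  6.66578845e-04] 0.9984120948496557 0.0187
```

View pics/top0.png

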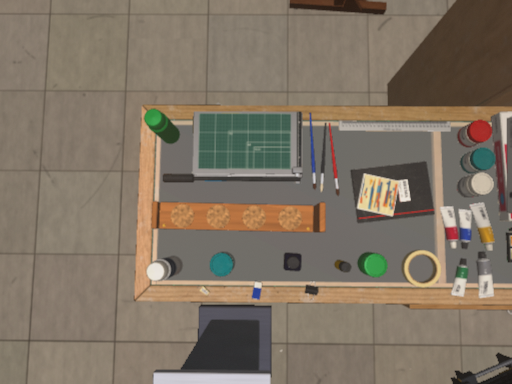

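View pics/side0.png

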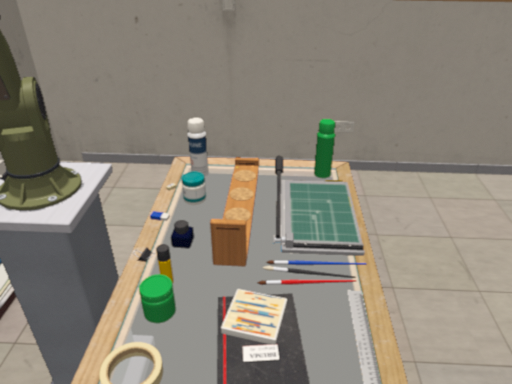

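The top view shows, from left to right, the white-capped can at (160,270), teal jar (222,264), ink (292,261), stick (343,266) and green jar (373,264). The mats run from (182,216) to (290,217), with panels at about x=155 and x=322. In the side view the near panel (-y end) looks like the tall one.

Possible mix-ups:
- **Can:** white/blue can at top (160,270), or the green can at (160,125). I take the white one.
- **Jar:** teal jar at (222,264), the green jar at (373,264), or the teal stock jar at (482,160). I take (222,264).
- **Ink:** (292,261) is the only real match. The clips at (311,290) and (257,290) are not it.
- **Stick:** (343,266), black cap and yellow body.

```bash
cat > h.py <<'E'
from bench import ctrl
import numpy as np, cv2
def cloud(n):
    d=ctrl.get_image(n); z=d["range_z"]; v,u=np.indices(z.shape); K=d["K"]
    c=np.stack([(u-K[0,2])/K[0,0]*z,(v-K[1,2])/K[1,1]*z,z],-1)
    P=(c-d["t"])@d["R"]; P[z<=0]=np.nan
    return d,P
def proj(d,X):
    c=d["R"]@np.asarray(X)+d["t"]; p=d["K"]@c; return p[:2]/p[2]
E
python3 - <<'E'
from h import *
T,P=cloud("top"); S,Q=cloud("side")
def med(P,u,v,r=2): return np.nanmedian(P[v-r:v+r+1,u-r:u+r+1].reshape(-1,3),0).round(4).tolist()
for n,u,v in [("can",160,270),("jar",222,264),("ink",292,261),("stick",343,266),("green",373,264),("m",182,216),("m",218,216),("m",254,216),("m",290,217),("pL",155,215),("pR",321,217),("frameL",145,250),("frameF",230,293),("wt",190,255),("inner",154,250)]: print("top",n,med(P,u,v))
for n,u,v in [("can",196,122),("jar",194,178),("ink",181,226),("stick",164,250),("green",157,285),("pNear",231,222),("pFar",247,160)]: print("side",n,med(Q,u,v))
# objects: points by world region, top surfaces in each view
for nm,A,I in(("top",P,T),("side",Q,S)):
    z=A[...,2]; m=((z>0.02)&(A[...,0]>.38)&(A[...,0]<.72)&(A[...,1]<.5)&(A[...,1]>-.35)).astype(np.uint8)
    k,l,st,ce=cv2.connectedComponentsWithStats(m)
    for i in range(1,k):
        if st[i,4]<40: continue
        p=A[l==i]; t=p[p[:,2]>np.percentile(p[:,2],97)-.006]
        print(nm,ce[i].round(),st[i,4],"z97",np.percentile(p[:,2],97).round(3),"topmid",((t.max(0)+t.min(0))/2).round(4)[:2],"ext",(t.max(0)-t.min(0)).round(3)[:2])
c=np.hstack([cv2.resize(T["color"][195:305,135:405],None,fx=2.9,fy=2.9,interpolation=cv2.INTER_CUBIC)])
cv2.imwrite("pics/crop1.png",c[:,:,::-1])
E
```

```text
top can [0.4402, 0.1024, 0.1701]
top jar [0.4474, -0.0312, 0.0696]
top ink [0.4558, -0.2138, 0.0562]
top stick [0.4471, -0.34, 0.0932]
top green [0.4512, -0.422, 0.0701]
top m [0.5737, 0.0884, 0.0124]
top m [0.5746, -0.0116, 0.0116]
top m [0.5754, -0.1116, 0.0113]
top m [0.5734, -0.2117, 0.0112]
top pL [0.5752, 0.1597, 0.0283]
top pR [0.5695, -0.2815, 0.1189]
top frameL [0.4786, 0.1919, -0.0001]
top frameF [0.3635, -0.0473, -0.0002]
top wt [0.466, 0.0658, -0.0009]
top inner [0.4787, 0.1669, -0.0007]
side can [0.4407, 0.1001, 0.1705]
side jar [0.4513, -0.0357, 0.071]
side ink [0.4544, -0.2278, 0.0573]
side stick [0.4495, -0.3547, 0.0937]
side green [0.4508, -0.4286, 0.071]
side pNear [0.5767, -0.2883, 0.1189]
side pFar [0.5779, 0.1552, 0.0264]
top [234. 177.] 1118 z97 0.059 topmid [ 0.6741 -0.048 ] ext [0.022 0.364]
top [155. 215.] 170 z97 0.033 topmid [0.5753 0.1609] ext [0.071 0.016]
top [320. 218.] 325 z97 0.121 topmid [ 0.5685 -0.2845] ext [0.073 0.016]
top [222. 264.] 488 z97 0.074 topmid [ 0.4462 -0.0299] ext [0.059 0.06 ]
top [292. 262.] 297 z97 0.059 topmid [ 0.4508 -0.2167] ext [0.031 0.031]
top [164. 269.] 637 z97 0.173 topmid [0.4355 0.1128] ext [0.042 0.042]
top [342. 266.] 105 z97 0.096 topmid [ 0.4435 -0.3423] ext [0.023 0.015]
side [196. 160.] 1513 z97 0.171 topmid [0.4375 0.1107] ext [0.043 0.044]
side [247. 160.] 113 z97 0.031 topmid [0.5761 0.1604] ext [0.072 0.019]
side [281. 208.] 825 z97 0.058 topmid [ 0.6753 -0.0505] ext [0.018 0.364]
side [229. 239.] 1430 z97 0.12 topmid [ 0.5694 -0.286 ] ext [0.073 0.019]
side [182. 232.] 408 z97 0.058 topmid [ 0.4527 -0.218 ] ext [0.033 0.034]
side [163. 246.] 52 z97 0.096 topmid [ 0.4447 -0.3424] ext [0.025 0.015]
```

View pics/crop1.png

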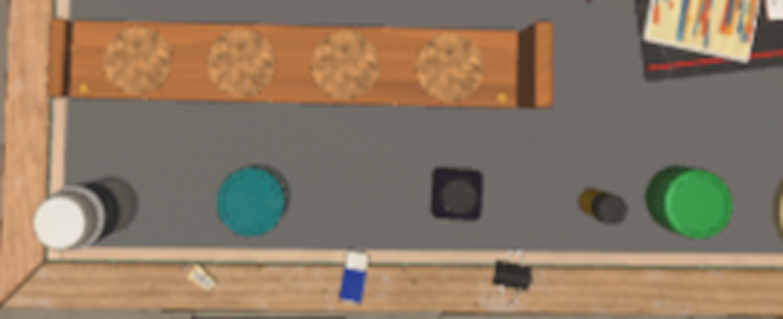

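The crop confirms the choice: white-capped can (65,220), teal jar (252,200), ink bottle (457,193), stick (605,205) and green jar (695,203), which stays. The tall panel is at the right (-y) end and measures 0.12 m, against 0.03 m for the left one.

```bash
python3 - <<'E'
from h import *
T,P=cloud("top"); S,Q=cloud("side")
for nm,A in(("top",P),("side",Q)):
  for o,x,y,r,lo,hi in [("can",.437,.112,.05,.165,.18),("jar",.447,-.03,.05,.064,.08),("stick",.445,-.347,.025,.086,.105),("green",.451,-.424,.05,.064,.08),("inkbody",.452,-.217,.05,.03,.039),("inkcap",.452,-.217,.05,.05,.065)]:
    m=(np.hypot(A[...,0]-x,A[...,1]-y)<r)&(A[...,2]>lo)&(A[...,2]<hi); p=A[m]
    (c,w,a)=cv2.minAreaRect((p[:,:2]*1000).astype(np.float32)); cc,rr=cv2.minEnclosingCircle((p[:,:2]*1000).astype(np.float32))
    print(nm,o,len(p),"z",np.median(p[:,2]).round(4),"rect",np.round(c,1),np.round(w,1),round(a,1),"circ",np.round(cc,1),round(rr,1))
# cork mats: bright/low red-ratio mask on strip, ray to z=.012
d=T; hsv=cv2.cvtColor(d["color"],cv2.COLOR_RGB2HSV)
print([hsv[v,u].tolist() for u,v in((182,216),(218,214),(254,216),(200,216),(236,216),(272,217))])
lab=cv2.cvtColor(d["color"],cv2.COLOR_RGB2LAB)
print([lab[v,u].tolist() for u,v in((182,216),(218,214),(254,216),(200,216),(236,216),(272,217))])
m=((hsv[...,1]<165)&(P[...,2]>.006)&(P[...,2]<.018)&(abs(P[...,0]-.573)<.034)).astype(np.uint8)
m=cv2.morphologyEx(cv2.morphologyEx(m,cv2.MORPH_CLOSE,np.ones((5,5))),cv2.MORPH_OPEN,np.ones((5,5)))
k,l,st,ce=cv2.connectedComponentsWithStats(m)
for i in range(1,k):
  if st[i,4]>150: print("mat",ce[i].round(1),st[i].tolist(),np.nanmean(P[l==i],0).round(4))
E
```

```text
top can 295 z 0.1705 rect [435.3 112.9] [42.  42.7] 1.8 circ [435.9 112.6] 22.7
top jar 447 z 0.0707 rect [445.5 -29.2] [58.8 60.8] 45.5 circ [446.1 -29.3] 31.1
top stick 88 z 0.093 rect [ 443.4 -347.7] [22.7 25.6] 1.4 circ [ 443.7 -347.3] 13.3
top green 455 z 0.0702 rect [ 447.5 -428.6] [60.4 59.1] 89.9 circ [ 448.  -429.4] 31.3
top inkbody 146 z 0.0345 rect [ 451.7 -217. ] [42.9 45.8] 0.3 circ [ 450.3 -217. ] 28.7
top inkcap 127 z 0.0565 rect [ 450.7 -216.8] [31.4 31.5] 89.1 circ [ 450.7 -217.1] 16.6
side can 100 z 0.1703 rect [437.  110.9] [40.9 41.7] 40.5 circ [437.5 110.7] 22.3
side jar 259 z 0.0708 rect [446.7 -30.7] [58.4 63.3] 20.2 circ [446.  -30.5] 32.8
side stick 125 z 0.0935 rect [ 445.2 -349.1] [26.7 24.2] 55.8 circ [ 445.2 -349.5] 14.4
side green 701 z 0.0711 rect [ 448.3 -429.7] [60.1 61.9] 52.3 circ [ 448.9 -429.3] 31.7
side inkbody 164 z 0.035 rect [ 453.2 -218.5] [46.  45.6] 86.2 circ [ 453.  -219.6] 29.2
side inkcap 122 z 0.0565 rect [ 452.6 -218.9] [30.4 30.6] 41.8 circ [ 451.9 -219.3] 16.8
[[14, 142, 196], [14, 142, 176], [14, 140, 178], [13, 162, 181], [13, 161, 182], [13, 162, 178]]
[[159, 144, 164], [144, 142, 161], [146, 143, 161], [139, 149, 165], [139, 150, 165], [137, 149, 165]]
mat [236.2 216.8] [158, 204, 157, 26, 3810] [ 0.5729 -0.0619  0.0105]
mat [412.7 211.3] [394, 206, 41, 13, 452] [ 0.5918 -0.549   0.0172]
mat [466.4 218.8] [442, 208, 47, 22, 677] [ 0.5725 -0.6989  0.0105]
mat [369.1 217.1] [358, 211, 28, 12, 239] [ 0.5748 -0.4289  0.0173]
```

```bash
python3 -m inch '[[0.6,0,0,-60,-0.17],[0.6,0,0,0,-0.17],[0.6,0,0,0,-0.17],[0.6,0,0,0,-0.17],[0.6,0,0,0,-0.17]]' 20; python3 -m inch '[[0.6,0,0,0,-0.17],[0.6,0,0,0,-0.17]]'
```

```text
time: 0.92
position: [0.2468, -0.6006, 0.2831]
tool_rot: [-2.53, -1.859, -0.0]
ft_force: [-0.8, 0.0, -0.1]
grip_width: 0.8
time: 1.18
position: [0.2467, -0.6005, 0.283]
tool_rot: [-2.166, -2.272, -0.001]
ft_force: [0.9, 0.1, 0.5]
grip_width: 0.799
```

```bash
python3 -m inch '[[0.7,0,0,0,0.05],[0.7,55,29,0,0],[0.7,55,29,0,0],[0.7,55,29,0,0],[0.7,55,29,0,0]]'; python3 -m inch '[[0.7,55,29,0,0],[0.7,55,29,0,0],[0.7,52,30,0,0],[0.7,0,0,0,0]]'
```

```text
time: 1.8
position: [0.3615, -0.382, 0.2812]
tool_rot: [-2.234, -2.204, 0.0]
ft_force: [0.3, -1.0, 0.4]
grip_width: 0.846
time: 2.3
position: [0.4548, -0.2128, 0.2826]
tool_rot: [2.226, 2.217, 0.001]
ft_force: [-0.9, -0.8, -0.2]
grip_width: 0.85
```

```bash
python3 -m inch '[[0.7,-5,-3,50,0],[0.7,0,0,60,0],[0.7,0,0,60,0],[0.7,0,0,40,0],[0.7,0,0,0,0]]'
```

```text
time: 2.92
position: [0.4515, -0.2233, 0.0688]
tool_rot: [2.225, 2.209, -0.002]
ft_force: [-0.8, 0.8, 0.2]
grip_width: 0.848
```

```bash
python3 -m inch '[[0.7,5,0,10,0],[0.7,0,0,40,0],[0.7,0,0,12,0],[0.7,0,0,0,0]]'
```

```text
time: 3.42
position: [0.4569, -0.2223, 0.0118]
tool_rot: [2.219, 2.198, 0.001]
ft_force: [0.2, 0.5, -1.0]
grip_width: 0.849
```

```bash
for i in 1 2 3; do python3 -m inch '[[0.7,0,0,0,0],[0.7,0,0,0,0]]' | grep -E 'position|rot'; done
```

```text
position: [0.4588, -0.2232, 0.0145]
tool_rot: [2.216, 2.195, 0.002]
position: [0.4596, -0.2237, 0.0158]
tool_rot: [2.214, 2.193, 0.003]
position: [0.4596, -0.2237, 0.0159]
tool_rot: [2.214, 2.193, 0.003]
```

```bash
python3 - <<'E'
from h import *
s=ctrl.get_state();print({k:np.round(v,3).tolist() for k,v in s.items()})
S=ctrl.get_image("side");cv2.imwrite("pics/s1.png",cv2.resize(S["color"][100:320,100:320],None,fx=2.5,fy=2.5)[:,:,::-1])
E
```

```text
{'time': 4.175, 'joint_positions': [0.877, 0.262, -0.529, 2.012, 0.181, 0.886, 0.242], 'qd': [0.001, -0.001, 0.0, -0.0, 0.001, 0.001, -0.0], 'joint_torque': [-0.0, -35.815, -3.566, -24.949, 0.003, -0.06, -0.001], 'position': [0.46, -0.224, 0.016], 'tool_rot': [2.214, 2.193, 0.003], 'ft_force': [0.682, -0.634, -0.193], 'torque': [0.039, -0.082, -0.003], 'grip_width': 0.85}
```

View pics/s1.png

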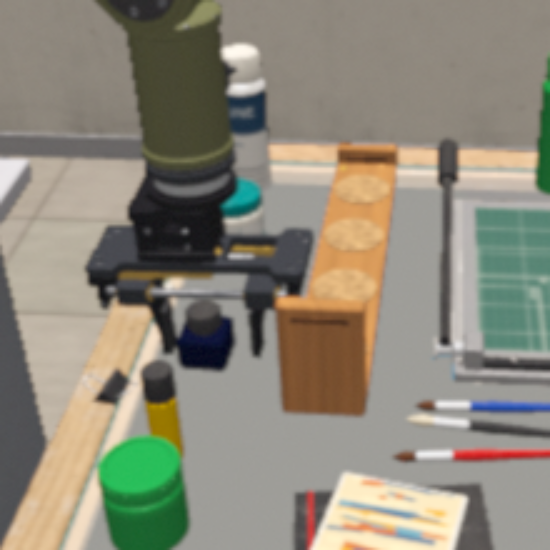

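The crop shows the gripper straddling the ink bottle at (205,335), with nothing touching. The pose crept a few mm during the fast descent, so I correct in smaller steps.

```bash
python3 -m inch '[[0.7,6,-8,3,0],[0.7,0,0,3,0],[0.7,0,0,0,0],[0.7,0,0,0,0]]'; python3 -m inch '[[0.7,0,0,0,0],[0.7,0,0,0,0]]' | grep -E 'pos|rot'
```

```text
time: 4.72
position: [0.4507, -0.2169, 0.0088]
tool_rot: [2.215, 2.194, 0.002]
ft_force: [-0.0, -0.3, -0.2]
grip_width: 0.855
position: [0.451, -0.2171, 0.0089]
tool_rot: [2.215, 2.194, 0.003]
```

```bash
python3 -m inch '[[0.7,0,0,4,0],[-1,0,0,0,0],[-1,0,0,0,0],[-1,0,0,0,0],[-1,0,0,0,0]]' 20; python3 -m inch '[[-1,0,0,-15,0],[-1,0,0,-30,0],[-1,0,0,-40,0],[-1,0,0,0,0]]'
```

```text
time: 5.6
position: [0.4511, -0.2172, 0.0047]
tool_rot: [2.215, 2.194, 0.003]
ft_force: [-0.9, -0.3, -0.5]
grip_width: 0.529
time: 6.1
position: [0.4496, -0.2154, 0.0943]
tool_rot: [2.214, 2.195, 0.003]
ft_force: [-0.1, -0.1, -1.9]
grip_width: 0.531
```

```bash
python3 -m inch '[[-1,20,8,0,0],[-1,40,16,0,0],[-1,40,16,0,0],[-1,40,16,0,0],[-1,40,16,0,0]]'; python3 -m inch '[[-1,40,17,0,0],[-1,40,17,0,0],[-1,30,12,0,0],[-1,0,0,0,0],[-1,0,0,0,0]]'
```

```text
time: 6.72
position: [0.5226, -0.0362, 0.0923]
tool_rot: [2.224, 2.183, -0.002]
ft_force: [-0.6, 0.3, -0.9]
grip_width: 0.53
time: 7.35
position: [0.5696, 0.0798, 0.0889]
tool_rot: [2.221, 2.193, -0.006]
ft_force: [-0.1, -0.1, -0.8]
grip_width: 0.527
```

Now fix the offset and lower to about 0.020 (release TCP = 0.005 + 0.012 = 0.017).

```bash
python3 -m inch '[[-1,9,5,20,0],[-1,0,0,20,0],[-1,0,0,12,0],[-1,0,0,8,0],[-1,0,0,0,0]]'; python3 -m inch '[[-1,0,0,0,0]]'|grep pos
```

```text
time: 7.98
position: [0.5743, 0.0808, 0.0258]
tool_rot: [2.228, 2.183, -0.013]
ft_force: [0.2, -0.2, -0.5]
grip_width: 0.533
position: [0.5747, 0.0807, 0.0262]
```

```bash
python3 -m inch '[[-1,8,0,4,0],[-1,0,0,2,0],[-1,0,0,0,0]]'; python3 - <<'E'
from h import *
for n in("top","side"):
    d,A=cloud(n); m=(np.hypot(A[...,0]-.575,A[...,1]-.088)<.035)&(A[...,2]>.025)&(A[...,2]<.09)
    if n=="side": cv2.imwrite("pics/s2.png",cv2.resize(d["color"][110:290,150:300],None,fx=3,fy=3)[:,:,::-1])
E
```

```text
time: 8.48
position: [0.5757, 0.0898, 0.0207]
tool_rot: [2.226, 2.182, -0.009]
ft_force: [-0.7, -0.6, -0.8]
grip_width: 0.531
```

View pics/s2.png

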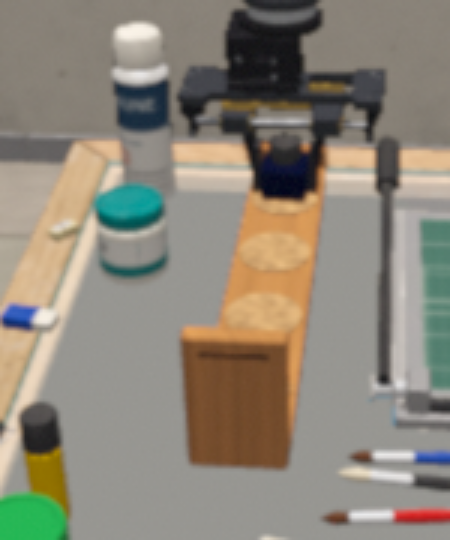

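The ink bottle hangs at (287,170), just over the far mat beside the low panel. I lower it and release.

```bash
python3 -m inch '[[-1,-1,-1,3,0],[-1,0,0,0,0],[0.6,0,0,0,0],[0.6,0,0,0,0],[0.6,0,0,0,0]]'; python3 -m inch '[[0.7,0,0,-20,0],[0.7,0,0,-40,0],[0.7,0,0,-40,0],[0.7,0,0,0,0]]'
```

```text
time: 9.2
position: [0.5752, 0.0884, 0.0182]
tool_rot: [2.226, 2.181, -0.008]
ft_force: [-0.9, 0.2, -0.1]
grip_width: 0.758
time: 9.7
position: [0.5747, 0.0917, 0.1254]
tool_rot: [2.224, 2.181, -0.004]
ft_force: [-0.2, -0.2, 0.2]
grip_width: 0.849
```

```bash
python3 -m inch '[[1,-20,-15,0,0],[1,-30,-32,0,0],[1,-30,-32,0,0],[1,-30,-32,0,0],[1,-12,-16,0,0]]'; python3 -m inch '[[1,0,0,0,0],[1,0,0,0,0]]'
```

```text
time: 10.32
position: [0.4419, -0.0291, 0.1264]
tool_rot: [2.22, 2.186, -0.001]
ft_force: [0.5, 0.7, 0.3]
grip_width: 1.002
time: 10.58
position: [0.4413, -0.0298, 0.1266]
tool_rot: [2.221, 2.182, -0.002]
ft_force: [0.9, 0.5, 0.1]
grip_width: 0.999
```

```bash
python3 - <<'E'
from h import *
for n in("top","side"):
    d,A=cloud(n); m=(np.hypot(A[...,0]-.575,A[...,1]-.088)<.035)&(A[...,2]>.058)&(A[...,2]<.075);p=A[m]
    if len(p)>5: print(n,len(p),np.round(cv2.minEnclosingCircle((p[:,:2]*1000).astype(np.float32))[0],1),np.median(p[:,2]))
E
```

```text
top 132 [574.5  88.1] 0.06802231620661654
side 86 [576.2  85.2] 0.06748945900928957
```

```bash
python3 -m inch '[[1,0,5,20,0],[1,0,0,30,0],[1,0,0,0,0],[1,0,0,0,0]]'
```

```text
time: 11.18
position: [0.451, -0.0271, 0.0768]
tool_rot: [2.215, 2.19, 0.005]
ft_force: [0.8, 1.0, -0.3]
grip_width: 0.999
```

```bash
python3 -m inch '[[1,-3,-4,15,0],[1,0,0,20,0],[1,0,0,0,0],[1,0,0,0,0]]'
```

```text
time: 11.68
position: [0.4491, -0.0314, 0.0424]
tool_rot: [2.212, 2.187, 0.007]
ft_force: [0.2, 1.2, 0.2]
grip_width: 0.997
```

```bash
python3 -m inch '[[1,1,-3,10,0],[1,0,0,10,0],[-1,0,0,0,0],[-1,0,0,0,0],[-1,0,0,0,0]]' 20;  python3 -m inch '[[-1,0,0,0,0],[-1,0,0,-15,0],[-1,0,0,-30,0],[-1,0,0,-30,0],[-1,0,0,0,0]]'
```

```text
time: 12.3
position: [0.4472, -0.0309, 0.022]
tool_rot: [2.211, 2.186, 0.008]
ft_force: [-0.5, 0.2, 0.0]
grip_width: 0.744
time: 12.92
position: [0.4452, -0.0289, 0.1014]
tool_rot: [2.21, 2.187, 0.01]
ft_force: [-0.3, -1.1, -1.9]
grip_width: 0.704
```

```bash
python3 -m inch '[[-1,2,20,0,0],[-1,4,32,0,0],[-1,4,32,0,0],[-1,4,30,0,0],[-1,2,14,0,0]]'; python3 -m inch '[[-1,0,0,15,0],[-1,0,0,0,0],[-1,0,0,0,0]]'
```

```text
time: 13.55
position: [0.5733, -0.0152, 0.1021]
tool_rot: [2.213, 2.186, 0.001]
ft_force: [-0.1, 0.2, -1.7]
grip_width: 0.701
time: 13.92
position: [0.5707, -0.0156, 0.0843]
tool_rot: [2.215, 2.189, -0.004]
ft_force: [-0.1, -0.5, -1.8]
grip_width: 0.698
```

Release height is 0.022 + 0.012 = 0.034.

```bash
python3 -m inch '[[-1,2,2,15,0],[-1,0,0,15,0],[-1,0,0,12,0],[-1,0,0,0,0],[-1,0,0,0,0]]'
```

```text
time: 14.55
position: [0.5723, -0.0151, 0.039]
tool_rot: [2.215, 2.189, -0.006]
ft_force: [-1.6, -0.1, -1.7]
grip_width: 0.702
```

```bash
python3 -m inch '[[-1,2,1,3,0],[-1,0,0,1,0],[-1,0,0,0,0]]'; python3 -m inch '[[0.9,0,0,0,0],[0.9,0,0,0,0],[0.9,0,0,0,0]]'; python3 -m inch '[[0.9,0,0,-20,0],[0.9,0,0,-30,0],[0.9,0,0,-35,0],[0.9,0,0,0,0]]'
```

```text
time: 14.92
position: [0.5743, -0.013, 0.0357]
tool_rot: [2.214, 2.188, -0.004]
ft_force: [-0.9, 0.4, -1.4]
grip_width: 0.701
time: 15.3
position: [0.5753, -0.013, 0.0368]
tool_rot: [2.213, 2.186, -0.002]
ft_force: [-0.4, 0.0, -0.0]
grip_width: 0.918
time: 15.8
position: [0.5747, -0.0103, 0.1288]
tool_rot: [2.211, 2.186, 0.001]
ft_force: [-0.4, -0.1, -0.2]
grip_width: 0.952
```

```bash
python3 -m inch '[[0.3,-20,-20,-20,0],[0.3,-40,-25,-20,0],[0.3,-45,-25,0,0],[0.3,-45,-20,0,0],[0.3,-45,-15,0,0]]'; python3 -m inch '[[0.3,-45,-10,0,0],[0.3,-45,-8,0,0],[0.3,-35,-4,0,0],[0.3,-10,0,0,0],[0.3,0,0,0,0]]';python3 - <<'E'
from h import *
for n in("top","side"):
    d,A=cloud(n)
    for o,x,y,a,b in(("jar",.573,-.012,.074,.095),("ink",.575,.088,.058,.075)):
        m=(np.hypot(A[...,0]-x,A[...,1]-y)<.045)&(A[...,2]>a)&(A[...,2]<b);p=A[m]
        if len(p)>5: print(n,o,len(p),np.round(cv2.minEnclosingCircle((p[:,:2]*1000).astype(np.float32))[0],1),np.median(p[:,2]))
E
```

```text
time: 16.42
position: [0.4655, -0.2033, 0.1741]
tool_rot: [2.197, 2.196, 0.005]
ft_force: [0.5, 0.4, -0.4]
grip_width: 0.656
time: 17.05
position: [0.4394, -0.3446, 0.1777]
tool_rot: [2.203, 2.19, 0.003]
ft_force: [0.2, 0.9, -0.3]
grip_width: 0.65
top jar 430 [574.6 -11.7] 0.08264479605292634
top ink 133 [574.7  87.7] 0.06844109817762414
side jar 270 [576.4 -12.9] 0.08259959879471893
side ink 87 [577.6  84. ] 0.06792552434391987
```

```bash
python3 -m inch '[[0.3,-3,4,20,0],[0.3,0,0,25,0],[0.3,0,0,15,0],[0.3,0,0,0,0],[0.3,0,0,0,0]]'
```

```text
time: 17.77
position: [0.4478, -0.3429, 0.1138]
tool_rot: [2.193, 2.202, 0.004]
ft_force: [-1.3, 0.7, 0.1]
grip_width: 0.649
```

```bash
python3 -m inch '[[0.3,-5,-4,12,0],[0.3,0,0,20,0],[0.3,0,0,0,0],[0.3,0,0,0,0]]'; python3 -m inch '[[0.3,-2,0,12,0],[0.3,0,0,8,0],[0.3,0,0,8,0],[0.3,0,0,0,0],[0.3,0,0,0,0]]'
```

```text
time: 18.27
position: [0.4449, -0.3512, 0.0824]
tool_rot: [2.191, 2.197, 0.003]
ft_force: [0.5, -0.3, -0.0]
grip_width: 0.648
time: 18.9
position: [0.4461, -0.3546, 0.0534]
tool_rot: [2.19, 2.196, 0.003]
ft_force: [0.7, 0.3, -0.8]
grip_width: 0.648
```

```bash
python3 -m inch '[[0.3,6,-1,3,0],[0.3,0,0,3,0],[0.3,0,0,0,0],[0.3,0,0,0,0]]'; python3 -m inch '[[-1,0,0,0,0],[-1,0,0,0,0],[-1,0,0,0,0],[-1,0,0,0,0],[-1,0,0,0,0]]' 12; python3 - <<'E'
from h import *
S=ctrl.get_image("side");cv2.imwrite("pics/s3.png",cv2.resize(S["color"][160:330,110:260],None,fx=3,fy=3)[:,:,::-1])
E
```

```text
time: 19.4
position: [0.4457, -0.3484, 0.0475]
tool_rot: [2.189, 2.196, 0.003]
ft_force: [0.4, -0.3, -0.3]
grip_width: 0.648
time: 20.02
position: [0.4453, -0.3488, 0.0478]
tool_rot: [2.19, 2.196, 0.002]
ft_force: [-0.6, -0.0, 1.2]
grip_width: 0.308
```

View pics/s3.png

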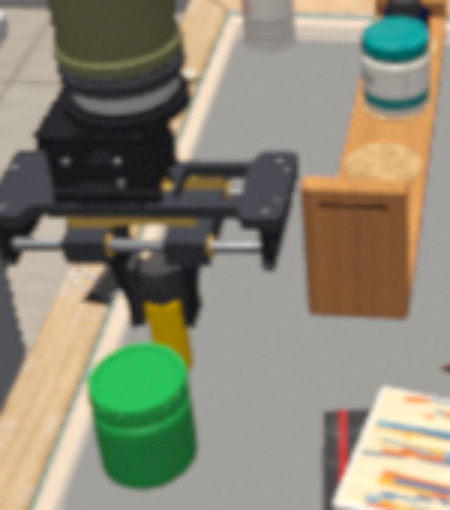

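The fingers hold the stick at (165,310), and the opening of 26.8 mm matches its diameter. I lift it over the panel to mat_3.

```bash
python3 -m inch '[[-1,0,0,-15,0],[-1,0,0,-30,0],[-1,0,0,-40,0],[-1,0,0,-40,0],[-1,0,0,-15,0]]'; python3 -m inch '[[-1,20,5,0,0],[-1,35,10,0,0],[-1,35,15,0,0],[-1,35,22,0,0],[-1,35,22,0,0]]'; python3 -m inch '[[-1,35,22,0,0],[-1,25,18,0,0],[-1,14,10,0,0],[-1,0,0,0,0],[-1,0,0,0,0]]'
```

```text
time: 20.7
position: [0.4414, -0.3439, 0.1938]
tool_rot: [2.188, 2.197, 0.004]
ft_force: [-0.8, -0.1, -0.1]
grip_width: 0.307
time: 21.32
position: [0.5131, -0.1749, 0.1859]
tool_rot: [2.198, 2.198, 0.001]
ft_force: [0.9, -1.0, -0.5]
grip_width: 0.306
time: 21.95
position: [0.5597, -0.0848, 0.177]
tool_rot: [2.192, 2.225, -0.003]
ft_force: [0.6, -1.0, -0.5]
grip_width: 0.309
```

```bash
python3 -m inch '[[-1,-14,6,0,0],[-1,-13,6,0,0],[-1,0,0,20,0],[-1,0,0,0,0],[-1,0,0,0,0]]'
```

```text
time: 22.58
position: [0.5713, -0.1179, 0.1547]
tool_rot: [2.2, 2.219, -0.007]
ft_force: [-0.9, 0.1, -0.5]
grip_width: 0.308
```

```bash
python3 -m inch '[[-1,4,0,20,0],[-1,0,0,30,0],[-1,0,0,25,0],[-1,0,0,0,0],[-1,0,0,0,0]]'
```

```text
time: 23.2
position: [0.5716, -0.1118, 0.0755]
tool_rot: [2.196, 2.223, -0.006]
ft_force: [1.6, -0.3, 0.5]
grip_width: 0.311
```

```bash
python3 -m inch '[[-1,0,0,9,0],[-1,0,0,4,0],[-1,0,0,0,0],[-1,0,0,0,0]]'
```

```text
time: 23.7
position: [0.5732, -0.1121, 0.0638]
tool_rot: [2.194, 2.221, -0.003]
ft_force: [-0.1, -0.1, -0.2]
grip_width: 0.304
```

```bash
python3 -m inch '[[-1,0,-1,3,0],[-1,0,0,1,0],[-1,0,0,0,0]]'; python3 -m inch '[[-0.1,0,0,0,0],[-0.1,0,0,0,0],[-0.1,0,0,0,0]]'; python3 -m inch '[[0,0,0,-15,0],[0,0,0,-25,0],[0,0,0,-40,0],[0,0,0,-40,0],[0,0,0,-20,0]]'
```

```text
time: 24.08
position: [0.5724, -0.1124, 0.0599]
tool_rot: [2.194, 2.22, -0.003]
ft_force: [0.1, -0.1, -0.1]
grip_width: 0.307
time: 24.45
position: [0.5727, -0.1124, 0.0602]
tool_rot: [2.193, 2.219, -0.003]
ft_force: [0.1, -0.0, 0.3]
grip_width: 0.442
time: 25.08
position: [0.5703, -0.1093, 0.2071]
tool_rot: [2.192, 2.221, -0.002]
ft_force: [-0.0, -1.1, 0.2]
grip_width: 0.502
```

```bash
python3 -m inch '[[0.8,20,-10,-20,0],[0.8,35,-20,-10,0],[0.8,35,-20,0,0],[0.8,35,-20,0,0],[0.8,35,-20,0,0]]'; python3 -m inch '[[0.8,30,-20,0,0],[0.8,20,-15,0,0],[0.8,0,0,0,0],[0.8,0,0,0,0]]';python3 - <<'E'
from h import *
for n in("top","side"):
    d,A=cloud(n)
    for o,x,y,a,b in(("stick",.572,-.112,.095,.115),("can",.437,.112,.165,.18)):
        m=(np.hypot(A[...,0]-x,A[...,1]-y)<.035)&(A[...,2]>a)&(A[...,2]<b);p=A[m]
        if len(p)>5: print(n,o,len(p),np.round(cv2.minEnclosingCircle((p[:,:2]*1000).astype(np.float32))[0],1),np.median(p[:,2]))
E
```

```text
time: 25.7
position: [0.479, 0.053, 0.2419]
tool_rot: [2.189, 2.209, 0.008]
ft_force: [0.7, -0.0, 0.1]
grip_width: 0.886
time: 26.2
position: [0.4418, 0.1081, 0.244]
tool_rot: [2.175, 2.212, 0.011]
ft_force: [0.9, -0.4, 0.4]
grip_width: 0.899
top stick 86 [ 571.4 -111.4] 0.10534908387819372
top can 222 [436.1 112.8] 0.17012249887384318
side stick 85 [ 573.1 -114.4] 0.10438211053611039
side can 106 [438.1 110.5] 0.17032440232228338
```

```bash
python3 -m inch '[[0.8,3,-4,15,0],[0.8,0,0,20,0],[0.8,0,0,0,0],[0.8,0,0,0,0]]'
```

```text
time: 26.8
position: [0.4387, 0.1087, 0.2055]
tool_rot: [2.183, 2.211, 0.01]
ft_force: [0.6, 0.6, -0.7]
grip_width: 0.899
```

```bash
python3 -m inch '[[0.8,3,-2,15,0],[0.8,0,0,20,0],[0.8,0,0,0,0],[0.8,0,0,0,0]]'; python3 -m inch '[[0.8,0,0,15,0],[0.8,0,0,20,0],[0.8,0,0,0,0],[0.8,0,0,0,0]]'
```

```text
time: 27.3
position: [0.438, 0.1116, 0.1693]
tool_rot: [2.183, 2.211, 0.012]
ft_force: [-0.5, -0.4, 0.1]
grip_width: 0.9
time: 27.8
position: [0.4402, 0.1111, 0.1337]
tool_rot: [2.181, 2.209, 0.015]
ft_force: [0.9, 0.5, 0.8]
grip_width: 0.896
```

```bash
python3 -m inch '[[0.8,1,-3,12,0],[0.8,0,0,9,0],[0.8,0,0,0,0],[0.8,0,0,0,0]]'; python3 -m inch '[[-1,0,0,0,0],[-1,0,0,0,0],[-1,0,0,0,0],[-1,0,0,0,0],[-1,0,0,0,0]]' 35; python3 -m inch '[[-1,0,0,-15,0],[-1,0,0,-30,0],[-1,0,0,-40,0],[-1,0,0,-40,0],[-1,0,0,-30,0]]'; python3 - <<'E'
from h import *
S=ctrl.get_image("side");cv2.imwrite("pics/s4.png",cv2.resize(S["color"][0:270,100:370],None,fx=2.2,fy=2.2)[:,:,::-1])
E
```

```text
time: 28.3
position: [0.4382, 0.1118, 0.112]
tool_rot: [2.181, 2.208, 0.016]
ft_force: [1.0, -0.3, -1.0]
grip_width: 0.897
time: 28.92
position: [0.4385, 0.1119, 0.1125]
tool_rot: [2.181, 2.207, 0.017]
ft_force: [-0.3, -0.3, -0.2]
grip_width: 0.591
time: 29.55
position: [0.4297, 0.115, 0.2714]
tool_rot: [2.181, 2.213, 0.01]
ft_force: [0.3, 0.5, -3.1]
grip_width: 0.593
```

View pics/s4.png

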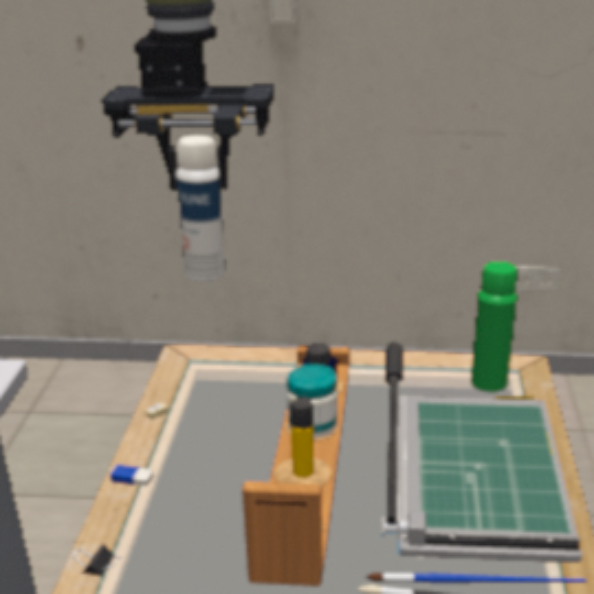

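The can is held upright at (200,200), clear of everything. The other three stand on their mats at (318,355), (312,400) and (302,440).

```bash
python3 -m inch '[[-1,-20,5,0,0],[-1,-35,10,0,0],[-1,-40,15,0,0],[-1,-40,18,0,0],[-1,-40,18,0,0]]'; python3 -m inch '[[-1,-40,18,0,0],[-1,-35,18,0,0],[-1,-25,15,0,0],[-1,0,0,0,0],[-1,0,0,0,0]]'
```

```text
time: 30.22
position: [0.5013, -0.0572, 0.2843]
tool_rot: [2.163, 2.219, 0.019]
ft_force: [0.5, 0.6, -2.5]
grip_width: 0.593
time: 30.85
position: [0.5548, -0.1627, 0.2865]
tool_rot: [2.172, 2.217, 0.019]
ft_force: [-1.2, 0.3, -3.1]
grip_width: 0.585
```

```bash
python3 -m inch '[[-1,-20,5,0,0],[-1,-20,5,0,0],[-1,-9,4,0,0],[-1,0,0,0,0],[-1,0,0,0,0]]'; python3 -m inch '[[-1,0,0,15,0],[-1,0,0,25,0],[-1,0,0,25,0],[-1,0,0,0,0],[-1,0,0,0,0]]'
```

```text
time: 31.48
position: [0.5703, -0.2139, 0.2884]
tool_rot: [2.17, 2.218, 0.018]
ft_force: [0.3, 0.5, -3.0]
grip_width: 0.59
time: 32.1
position: [0.5721, -0.2119, 0.2197]
tool_rot: [2.167, 2.223, 0.018]
ft_force: [-0.2, 0.1, -3.8]
grip_width: 0.593
```

```bash
python3 -m inch '[[-1,0,-2,15,0],[-1,0,0,25,0],[-1,0,0,25,0],[-1,0,0,0,0],[-1,0,0,0,0]]'; python3 -m inch '[[-1,0,0,8,0],[-1,0,0,8,0],[-1,0,0,4,0],[-1,0,0,0,0],[-1,0,0,0,0]]'
```

```text
time: 32.72
position: [0.574, -0.2136, 0.1551]
tool_rot: [2.163, 2.219, 0.021]
ft_force: [0.3, -0.2, -2.2]
grip_width: 0.593
time: 33.35
position: [0.5762, -0.2145, 0.1361]
tool_rot: [2.161, 2.217, 0.022]
ft_force: [0.1, -0.8, -3.4]
grip_width: 0.589
```

```bash
python3 -m inch '[[-1,2,-5,5,0],[-1,0,0,3,0],[-1,0,0,0,0],[-1,0,0,0,0]]'; python3 - <<'E'
from h import *
for n in("top","side"):
    d,A=cloud(n)
    for lo,hi in((.03,.08),(.08,.13)):
        m=(np.hypot(A[...,0]-.571,A[...,1]+.212)<.04)&(A[...,2]>lo)&(A[...,2]<hi);p=A[m]
        if len(p)>5: print(n,lo,len(p),p.min(0).round(4),p.max(0).round(4))
    if n=="side": cv2.imwrite("pics/s5.png",cv2.resize(d["color"][60:280,150:320],None,fx=2.7,fy=2.7)[:,:,::-1])
E
```

```text
time: 33.85
position: [0.5711, -0.2127, 0.1275]
tool_rot: [2.16, 2.216, 0.022]
ft_force: [-0.4, 0.1, -3.4]
grip_width: 0.587
side 0.08 392 [ 0.5376 -0.2423  0.0807] [ 0.6055 -0.2096  0.13  ]
```

View pics/s5.png

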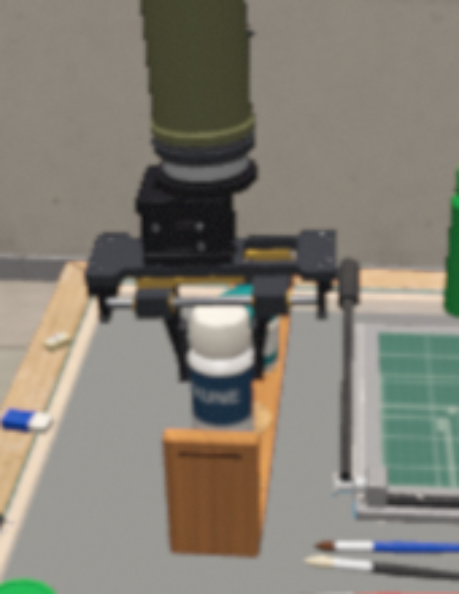

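The can hangs at (222,370), right behind the tall panel and over its mat. I lower the last 3 mm and release.

```bash
python3 -m inch '[[-1,0,0,2,0],[-1,0,0,1.5,0],[-1,0,0,0,0],[-1,0,0,0,0]]'; python3 -m inch '[[0.4,0,0,0,0],[0.4,0,0,0,0],[0.4,0,0,0,0],[0.6,0,0,0,0]]';  python3 -m inch '[[0.7,0,-2,-15,0],[0.7,0,0,-25,0],[0.7,0,0,-40,0],[0.7,0,0,-40,0],[0.7,0,0,0,0]]'
```

```text
time: 34.45
position: [0.5717, -0.2128, 0.1246]
tool_rot: [2.16, 2.216, 0.023]
ft_force: [-0.3, 1.4, -1.9]
grip_width: 0.592
time: 34.95
position: [0.5733, -0.2134, 0.1262]
tool_rot: [2.157, 2.213, 0.025]
ft_force: [-1.1, 0.0, -0.3]
grip_width: 0.745
time: 35.58
position: [0.5655, -0.2102, 0.2541]
tool_rot: [2.154, 2.212, 0.027]
ft_force: [-0.3, 1.1, -0.7]
grip_width: 0.847
```

Back the arm away and check.

```bash
python3 -m inch '[[0.7,-20,-15,-10,0],[0.7,-40,-30,0,0],[0.7,-40,-30,0,0],[0.7,-40,-30,0,0],[0.7,-20,-10,0,0]]'; python3 -m inch '[[0.7,0,0,0,0],[0.7,0,0,0,0]]' | grep time; python3 - <<'E'
from h import *
for n in("top","side"):
    d,A=cloud(n)
    for o,x,y,a,b in(("can",.571,-.212,.175,.195),("stick",.572,-.112,.095,.115),("jar",.573,-.012,.074,.095),("ink",.575,.088,.058,.075),("greenjar",.448,-.429,.06,.08)):
        m=(np.hypot(A[...,0]-x,A[...,1]-y)<.04)&(A[...,2]>a)&(A[...,2]<b);p=A[m]
        if len(p)>5: print(n,o,len(p),np.round(cv2.minEnclosingCircle((p[:,:2]*1000).astype(np.float32))[0],1),np.median(p[:,2]))
    r=d["color"][180:310,130:400] if n=="top" else d["color"][80:300,120:380]
    cv2.imwrite(f"pics/f_{n}.png",cv2.resize(r,None,fx=2.4,fy=2.4)[:,:,::-1])
E
```

```text
time: 36.2
position: [0.452, -0.374, 0.2637]
tool_rot: [2.146, 2.219, 0.028]
ft_force: [0.3, -0.1, -1.1]
grip_width: 0.844
time: 36.45
top can 292 [ 569.9 -210.9] 0.1819254548260683
top stick 85 [ 571.4 -111.2] 0.10518357776816818
top jar 431 [574.5 -11.4] 0.08266002755174952
top ink 134 [574.6  87.8] 0.06795493651361234
top greenjar 199 [ 447.9 -429. ] 0.07034100067713332
side can 224 [ 571.5 -213.7] 0.18231594513412186
side jar 206 [573.9 -12.7] 0.08288670664790043
side ink 88 [576.1  86.5] 0.06741656182540673
side greenjar 753 [ 449.5 -429.4] 0.07096410414714002
```

View pics/f_top.png

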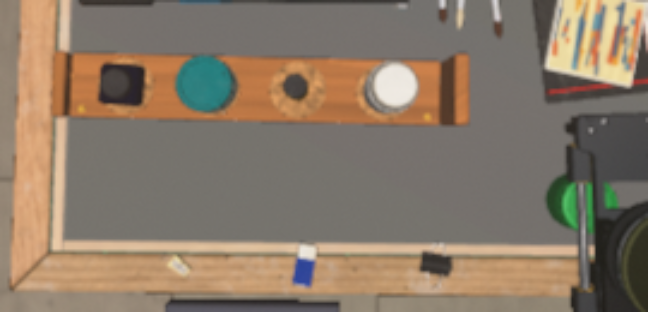

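View pics/f_side.png

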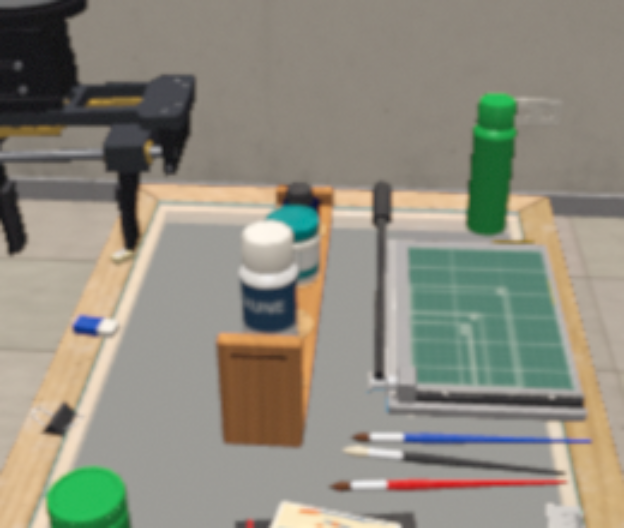

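```bash
python3 -c "
from bench import ctrl
ctrl.close_job()"
```

```text
the job is handed in; nothing more can be done
```

The four items stand upright on the cork mats in height order, and I handed the job in at about 36.5 s of robot time. From the tall panel (-y end) to the low panel (+y end) they are the spray can, glue stick, paint jar and ink bottle.

- **Position:** in the last check each item was within about 2–3 mm of its mat centre. The can was at about (0.571, -0.212), the stick at (0.571, -0.111), the jar at (0.574, -0.012) and the ink bottle at (0.575, 0.087).
- **Height:** each top measured 11 to 12 mm above its height on the worktop, so all four stand on the cork.
- **Robot and surroundings:** the gripper was open and clear of everything. The green jar and green can were not touched.

**Disagreements:**
- The two cameras differ by 1–3 mm in position.
- In the final side view the can hid the stick, so the stick's last position comes from the top view alone. Both views agreed on the stick earlier, just after it was placed.
- The tool built up a tilt of about 2–3° over the moves. I saw no effect of this on how the items stand.

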